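# Clear the damper control and set its gate lever

## Robot

A 6-joint arm with a two-finger parallel gripper is mounted at the origin on the work surface. World frame = base frame: x ahead of the robot, y to its left, z up, the work surface at z = 0. Lengths are in m, angles in rad, forces in N, time in s.
With the tool pointing down it reaches from about 0.425 to 0.95 m from the base axis. Payload 3.5 kg.
Tool frame: the origin (TCP) lies between the finger pads; the fingertips stand 25 mm ahead of it and the grasp point (between the pads) lies 6 mm ahead of it (ctrl.finger_overhang is the distance from the TCP to the fingertips, in m); x points along the fingers, y is the direction in which the jaws open and shut, and the axes are right-handed (so a half turn about x gives the same grasp; the last joint's range is limited). The gripper opens to 85 mm and grips with 20 to 120 N. Pads are 22 mm wide; open, the fingers measure 114 mm over their backs; the gripper's body (76 mm by 85 mm) begins 54 mm behind the grasp point. The pads swing forward as they close: fully open they stand 13 mm farther back than shut.
Start: joints at [0.976, 0.286, 1.577, -0, 1.279, -0.15], TCP at [0.29, 0.609, 0.256] pointing down, gripper open.
Joint ranges: [-2.77, 2.77], [-0.9, 2.22], [0.21, 2.48], [-1.53, 4.67], [0.24, 2.81], [-2.84, 2.84]. Speed limits (rad/s): [2.79, 2.79, 3.14, 3.14, 3.14, 3.14].

## Interface

Orientations are given as a unit quaternion [x, y, z, w].
In Python, from plant import ctrl gives the robot as it stands.
- The arm moves only by the tool play_rows, never from a script. Its argument "targets" is a list of rows, each an object with "delta_pos": the shift along the world's x, y, z normalised to -1 to 1, where 1 is 1000 mm, a list of three; "delta_rot": the turn, a rotation vector about the world's x, y, z normalised to -1 to 1, where 1 is pi rad, a list of three; "claw": the finger opening in mm, from 0 to 85.4. In form: [{"delta_pos": [tx, ty, tz], "delta_rot": [wx, wy, wz], "claw": claw}, ...]. A call has 1 to 20 rows; each row is the pose to reach, as a shift and turn from the pose measured when the call began, turning the shorter way round; what a row does not reach only later rows make up. A row lasts 1/12 s, in which the tool goes at most 41.7 mm and 7.16 degrees, less where a joint would pass 70% of its speed; a pose out of reach is approached as far as the arm can. A call with a number of a shift or a turn outside -1 to 1 is refused whole. A call with a gripper value outside its range is refused whole. The fingers move at their own pace and stop on an object; "newtons" is the grip in N (left out, the last holds). Time passes only in rows, so rows that repeat a pose let the fingers close. It gives the time, the measured TCP pose, the force and the opening at its end, in the units of the state.
- ctrl.get_state(): the state, without advancing time (a new reading comes with each control period).
- ctrl.read_camera(name): name is "side" or "top"; returns the picture (384x512x3 uint8, blue, green, red); there is no depth.
- ctrl.calibration(name): a dict with "fx", "fy", "cx", "cy" (pixels), "k1" (the pictures are not rectified: a ray, as slopes to the right and down, at radius r is drawn at 1 + k1 r^2 times it, then the intrinsics apply), "camera_from_world" (4x4, takes a point from world to camera coordinates). Camera axes: x right, y down, z forward; pixel columns grow to the right and rows downward; lengths in m; the calibration is good to about 2 mm. A picture is of the moment at which its call begins. calibration takes no time and is no camera call.
- ctrl.sign_off(): hands the job in, once; it reports no verdict.
The state is a dict: "time": time; "qpos": joint angles; "dq": joint speeds; "joint_efforts": joint torques, N m; "eef_pos": TCP position; "tcp_rot": TCP orientation; "contact_force": force on the tool from outside, world axes, zero at the start; "wrist_torque": the same for the moment, N m; "opening": opening from 0.0 (shut) to 1.0 (fully open).
Only numpy, scipy, OpenCV 4.12 (cv2) and the standard library are available. Lean on these libraries where they do the work, as an engineer would, in place of code of your own. Each camera call takes 0.05 s, during which the arm holds its last target. There are 200 camera calls.

## Task

Somebody has left a yoghurt tub and a small yellow tin standing on the cold-room cooler's damper control. First stand both upright on the floor of the blue crate, set down rather than dropped; then work the red-knobbed lever through the zigzag gate, fully home into the slot with the green marks, and let go. Do not knock over or shift anything else.

Things in the scene. Friction and masses are not known exactly. Their poses are not given: they have to be found in the camera images.
- console: (Sizes here and below in mm.) White cooler damper control box, fixed, 132 (its x) by 192 (its y) by 160 tall; origin at the centre of its underside, x away from its front face (with the round green lamp), y to its left, z up. Yaw up to 0.4 rad from square. A zigzag gate is cut through its flat grey top plate (plate top at z 160, 12 thick); see point gate.
- gate (a point): Centre of the gate, z 154, axes as console. Gate map 1, (x, y) in mm of the lever stem's centre at this height. Five passages along x: at y -56 from x -12 to 34; y -28 from -34 to 12; y 0 from -12 to 12; y 28 from -12 to 34; y 56 from -34 to 12. The four slots are the dead ends (34,-56), (-34,-28), (34,28), (-34,56). Passages 15 wide, stem 10: 2.5 play each side.
- gate_links (a point): Centre of the top plate, z 160, axes as console. Gate map 2: the passages are joined by four cross passages along y, 15 wide: between y -56 and -28 at x -12; between y -28 and 0 at x 12; between y 0 and 28 at x -12; between y 28 and 56 at x 12.
- pivot (a point): The lever's fixed pivot inside the console, at the console's (0, 0, 4), 150 below point gate. For the stem to stand at gate point (x, y), the knob's centre must lie 225 from the pivot along the direction (x, y, 150) in console axes.
- lever: The damper lever: straight steel stem 10 thick with a red ball knob, tilting any way about its pivot (this origin); its z axis runs up the stem. It starts in the middle passage (y 0), anywhere along it, and stays where it is left (1 to 2 N at the knob moves it). The gate's edges stop the stem.
- knob (a point): Centre of the lever's red ball knob, ball diameter 32; 225 along the stem from the pivot (about 69 above the top plate when upright).
- stem_at_gate (a point): Point on the lever's stem axis 160 from the pivot, about at the gate's height.
- tag_green: Pair of flat green bars, 28 by 6, flush on the console's top plate, one on either side of the dead end of one slot; the origin is where the stem's centre stands when the lever is fully home in that slot (in x, y). Which slot has which colour varies.
- tag_blue: Pair of flat blue bars, 28 by 6, flush on the console's top plate, one on either side of the dead end of one slot; the origin is where the stem's centre stands when the lever is fully home in that slot (in x, y). Which slot has which colour varies.
- tag_yellow: Pair of flat yellow bars, 28 by 6, flush on the console's top plate, one on either side of the dead end of one slot; the origin is where the stem's centre stands when the lever is fully home in that slot (in x, y). Which slot has which colour varies.
- tag_white: Pair of flat white bars, 28 by 6, flush on the console's top plate, one on either side of the dead end of one slot; the origin is where the stem's centre stands when the lever is fully home in that slot (in x, y). Which slot has which colour varies.
- tub: Small closed yoghurt tub, white with blue band and blue lid, straight round, diameter 54 (lid rim 57), 70 tall, about 180 g; origin at the centre of its underside. It starts standing on the console's top plate on one side of the lever.
- tin: Small closed tin, yellow with a green stripe, straight round, diameter 52, 66 tall, about 250 g; origin at the centre of its underside. It starts standing on the console's top plate on the other side of the lever.
- crate: Open blue crate, fixed, 280 (its x) by 160 (its y) by 70 tall outside, walls and floor 5 thick; origin at the centre of its underside. Stands on the other side of the table middle from the console (which of the two is left varies).
- jam_jar: Bystander: amber jam jar with red cap, radius 30, 85 tall, standing in the crate near its long centre line, at a varying x.
- syrup: Bystander: amber syrup bottle, radius 29, 200 tall, yellow cap, standing between console and crate on the robot's side; origin at the centre of its underside.
- peas: Bystander: tin with a yellow label, radius 32, 100 tall, standing between console and crate on the far side; origin at the centre of its underside.
- carton: Bystander: cardboard carton 120 x 90 x 80, left of the console/crate; origin at the centre of its underside.
- paste: Bystander: reddish jar, radius 40, 120 tall, right of the console/crate; origin at the centre of its underside.
- bowl: Bystander: steel bowl, rim radius 60, 50 tall, far side of the table; origin at the centre of its underside.
- oil: Bystander: green oil bottle, radius 35, 190 tall, far side of the table; origin at the centre of its underside.
Mind the look-alikes: they are no part of the job. There is more than one size of the tub; the one meant has the size given above. What is shaped like the tin but black is not meant.

How it is judged:
By the outcome, as a careful person would: the job done as asked, in the order asked, and still so for the second after the job is handed in, with the robot touching nothing.
It also fails if it takes over 72 s, if anything falls off the work surface, if the arm or the gripper's body presses on something with over 40 N, if the wrist force passes 120 N, or if a joint passes its speed limit or range.

## Working session

There is one attempt and no reset: what is moved stays moved. The work goes in short steps, Python scripts to look and compute and a tool call to move; the robot and the scene stay as the last step left them, time stands still between calls to the robot, and variables do not carry over. Pictures are saved under pics/ and viewed, about 8 in all and at most 12, crops included, and the job is handed in when it is done.

Besides the shell and the picture viewer there is one more tool, called after "Request:" as name(argument=value, ...), one argument or row to a line, values as JSON. play_rows: Moves the arm, as the interface text tells. Its arguments: {"type":"object","properties":{"targets":{"type":"array"},"newtons":{"type":"number"}},"required":["targets"]}

```bash
ls; mkdir -p pics; cat > h.py <<'E'
import numpy as np, cv2
from plant import ctrl
def und(name,px):
    c=ctrl.calibration(name);K=np.array([[c['fx'],0,c['cx']],[0,c['fy'],c['cy']],[0,0,1.]])
    p=cv2.undistortPoints(np.array(px,float).reshape(-1,1,2),K,np.array([c['k1'],0,0,0,0.])).reshape(-1,2)
    T=np.array(c['camera_from_world']);R=T[:3,:3];o=-R.T@T[:3,3]
    return o,np.c_[p,np.ones(len(p))]@R
def cast(name,px,z):
    o,d=und(name,px); return o+d*((z-o[2])/d[:,2])[:,None]
def tri(p1,p2):
    o1,d1=und('side',[p1]);o2,d2=und('top',[p2]);A=np.zeros((3,3));b=np.zeros(3)
    for o,d in((o1,d1[0]),(o2,d2[0])):
        d=d/np.linalg.norm(d);M=np.eye(3)-np.outer(d,d);A+=M;b+=M@o
    return np.linalg.solve(A,b)
def proj(name,P):
    c=ctrl.calibration(name);T=np.array(c['camera_from_world']);K=np.array([[c['fx'],0,c['cx']],[0,c['fy'],c['cy']],[0,0,1.]])
    return cv2.projectPoints(np.array(P,float).reshape(-1,1,3),cv2.Rodrigues(T[:3,:3])[0],T[:3,3],K,np.array([c['k1'],0,0,0,0.]))[0].reshape(-1,2)
E
python3 - <<'E'
from h import *
for n in('side','top'):
    im=ctrl.read_camera(n);cv2.imwrite(f'pics/{n}0.png',im)
    cv2.imwrite(f'pics/{n}0b.png',cv2.resize(im,None,fx=1.5,fy=1.5))
    o,d=und(n,[[256,192]]);print(n,o.round(3),d.round(3),ctrl.calibration(n)['fx'])
s=ctrl.get_state();print(s, ctrl.finger_overhang)
E
```

```text
pics
side [ 0.067 -0.866  1.1  ] [[ 0.386  0.628 -0.676]] 394.9143986756955
top [0.398 0.017 1.339] [[ 0.167 -0.028 -0.986]] 384.1228536784348
{'time': 0.1, 'qpos': array([ 9.75992769e-01,  2.87107831e-01,  1.57802603e+00, -3.37252011e-05,
        1.27858537e+00, -1.49956213e-01]), 'dq': array([-0.00013912, -0.00171984, -0.0041103 ,  0.00172147, -0.00121245,
        0.00025047]), 'joint_efforts': array([-3.77653059e-04, -4.07297802e+01, -2.93698543e+01, -1.84579740e-04,
        3.43324326e-03,  3.07841299e-07]), 'eef_pos': array([0.29011536, 0.60887962, 0.2550674 ]), 'tcp_rot': array([ 0.15527575,  0.68995097, -0.15668471,  0.68942513]), 'contact_force': array([-0.14016216, -0.32873198,  0.42178174]), 'wrist_torque': array([ 0.05935741, -0.0105389 ,  0.02112113]), 'opening': 0.9993135758658284} 0.025
```

View pics/side0b.png

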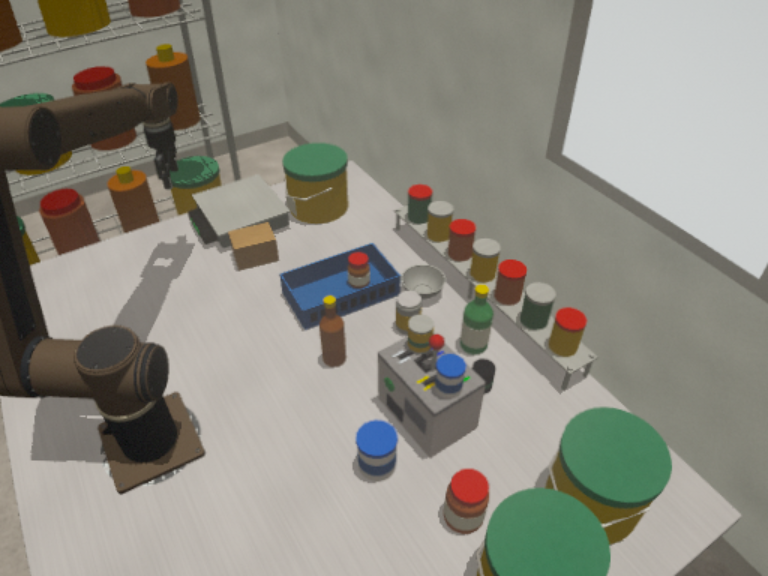

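View pics/top0b.png

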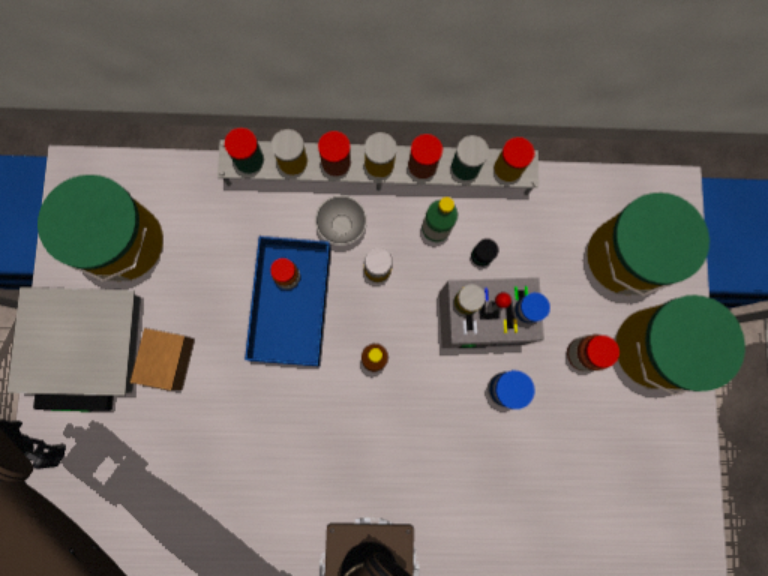

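Views: console at the right (side view 430,395; top view 492,312, in 1.5x pixels), crate at the left (top 290,300). Candidates for the tub: blue lid on the console at (533,307) vs larger blue-lidded tub on the table at (513,390). Candidates for the tin: grey-topped yellow tin on the console at (470,298) vs black one at (485,252), peas at (378,262). I choose the two on the console and check them in one close crop.

```bash
python3 - <<'E'
from h import *
t=cv2.imread('pics/top0.png');s=cv2.imread('pics/side0.png')
a=cv2.resize(t[175:245,285:375],None,fx=6,fy=6,interpolation=cv2.INTER_CUBIC)[:, :540]
b=cv2.resize(s[190:310,245:335],None,fx=4.9,fy=4.9,interpolation=cv2.INTER_CUBIC)
h=590;c=np.zeros((h,800,3),np.uint8)
a=cv2.resize(t[175:245,285:375],None,fx=4.8,fy=4.8,interpolation=cv2.INTER_CUBIC);b=cv2.resize(s[210:310,248:328],None,fx=4.5,fy=4.5,interpolation=cv2.INTER_CUBIC)
c[:a.shape[0],:a.shape[1]]=a;c[:b.shape[0],435:435+b.shape[1]]=b
cv2.imwrite('pics/crop0.png',c)
for n,im in(('top',t),('side',s)):
    H=cv2.cvtColor(im,cv2.COLOR_BGR2HSV)
    for nm,lo,hi in(('blue',(105,150,90),(130,255,255)),('red',(0,170,90),(6,255,255)),('green',(50,180,120),(70,255,255)),('yel',(25,180,120),(33,255,255))):
        m=cv2.inRange(H,lo,hi);k,_,st,ce=cv2.connectedComponentsWithStats(m)
        print(n,nm,[(st[i][:5].tolist(),ce[i].round(1).tolist()) for i in range(1,k) if 4<st[i][4]<9000])
E
```

```text
top blue [([0, 104, 31, 78, 2054], [12.9, 140.3]), ([468, 119, 44, 76, 3047], [491.1, 155.8]), ([169, 158, 5, 29, 31], [171.0, 172.6]), ([175, 158, 5, 1, 5], [177.0, 158.0]), ([212, 161, 7, 3, 9], [215.6, 161.4]), ([164, 165, 55, 79, 2902], [194.0, 206.8]), ([164, 188, 6, 43, 45], [166.8, 209.7]), ([323, 192, 3, 8, 12], [324.0, 195.7]), ([347, 195, 19, 19, 279], [356.4, 204.2]), ([331, 247, 25, 25, 505], [342.8, 259.4])]
top red [([150, 85, 21, 21, 353], [160.0, 95.0]), ([212, 87, 21, 21, 354], [222.2, 97.1]), ([274, 89, 21, 21, 351], [284.0, 99.0]), ([335, 91, 21, 21, 341], [345.2, 101.2]), ([181, 173, 16, 15, 187], [188.2, 180.0]), ([331, 195, 10, 10, 75], [335.4, 199.5]), ([391, 224, 22, 22, 367], [401.7, 233.9])]
top green [([350, 191, 2, 5, 9], [350.4, 193.2]), ([343, 192, 2, 8, 13], [343.6, 194.9])]
top yel [([293, 132, 10, 9, 64], [297.4, 135.8]), ([336, 213, 2, 9, 18], [336.5, 217.0]), ([343, 216, 2, 6, 12], [343.5, 218.5]), ([246, 232, 9, 9, 60], [249.8, 236.2])]
side blue [([291, 236, 19, 15, 224], [300.2, 243.3]), ([238, 281, 26, 23, 482], [250.7, 291.9])]
side red [([49, 45, 27, 11, 203], [61.9, 49.8]), ([273, 123, 15, 9, 105], [279.8, 127.2]), ([27, 126, 25, 14, 251], [39.0, 132.6]), ([300, 146, 17, 11, 138], [308.1, 150.8]), ([233, 169, 12, 8, 74], [238.4, 172.1]), ([333, 173, 18, 13, 178], [341.3, 178.8]), ([371, 205, 20, 15, 228], [380.3, 212.2]), ([287, 223, 9, 7, 43], [290.8, 226.0]), ([301, 313, 24, 23, 425], [312.7, 323.7])]
side green [([309, 251, 4, 3, 5], [310.4, 252.2])]
side yel [([105, 30, 9, 3, 21], [108.7, 31.0]), ([78, 111, 9, 5, 33], [81.9, 112.9]), ([317, 190, 9, 6, 44], [320.8, 192.5]), ([216, 197, 8, 6, 34], [219.4, 199.6]), ([278, 251, 8, 4, 12], [281.8, 252.5]), ([283, 256, 5, 4, 10], [285.0, 257.5])]
```

View pics/crop0.png

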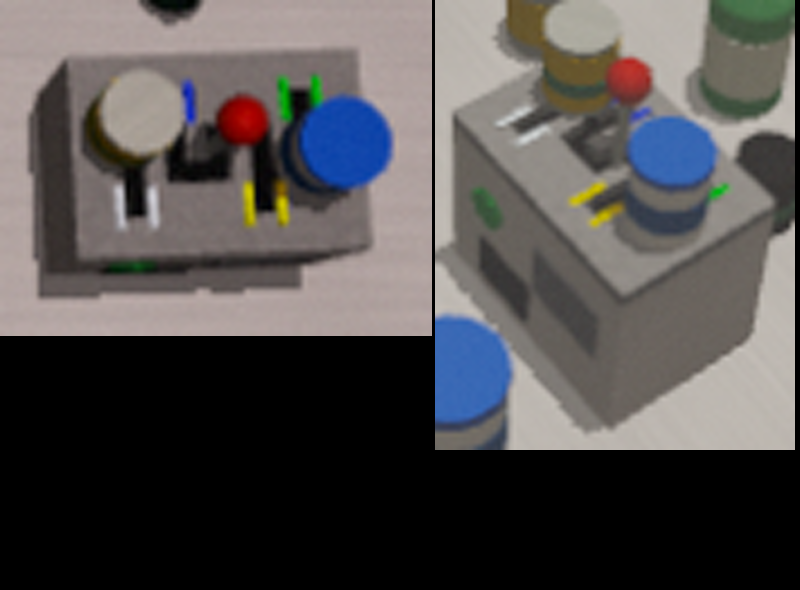

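The crop confirms: small tub (blue lid, blue band) on the console's right, yellow tin with green stripe on its left, red knob between. Green bars are at the far right slot, i.e. (34,-56).

```bash
python3 - <<'E'
from h import *
cr=np.array([(68,60),(356,50),(372,247),(78,258)])/4.8+[285,175]-0.4
P=cast('top',cr,.16);print('corners',P.round(4))
L=P.mean(0);yv=(P[0]+P[3]-P[1]-P[2])[:2];xv=(P[0]+P[1]-P[2]-P[3])[:2]
print('c',L,np.linalg.norm(yv)/2,np.linalg.norm(xv)/2,'yaw',np.arctan2(-yv[0],yv[1]),np.arctan2(xv[1],xv[0]))
# side corners
cs=np.array([(437-435,118),(610-435,0),(772-435,207),(622-435,297)])/4.5+[248,210]
for i,j in((2,3),(3,2)):pass
print('side near-left/right',cast('side',cs[[0,2,3]],.16).round(4))
g=lambda a:cast('top',a,.16).round(4)
print('green',g([[350.4,193.2],[343.6,194.9]]),'yel',g([[336.5,217],[343.5,218.5]]))
w=np.array([(119,206),(153,207)])/4.8+[285,175]-.4
print('white',g(w))
print('knob',tri((290.8,226.0),(335.4,199.5)))
print('tub',cast('top',[(356.4,204.2)],.23),cast('side',[(300.2,243.3)],.23),tri((300.2,243.3),(356.4,204.2)))
tt=np.array([(141,111)])/4.8+[285,175]-.4; ts=np.array([(582-435,27)])/4.5+[248,210]-.4
print('tin',cast('top',tt,.226),cast('side',ts,.226),tri(ts[0],tt[0]))
print('jar',cast('top',[(188.2,180)],.085),cast('side',[(238.4,172.1)],.085))
c=np.array([(260,239),(329,242),(321,367),(247,363)])/1.5
print('crate rim',cast('top',c,.07).round(3))
print('syrup',cast('top',[(249.8,236.2)],.2),'peas',cast('top',[(252,172.5)],.1),'oil',cast('top',[(297.4,135.8)],.19))
print('black',cast('top',[(324,167)],.06))
E
```

```text
corners [[ 0.6169 -0.1497  0.16  ]
 [ 0.6286 -0.3394  0.16  ]
 [ 0.4994 -0.3471  0.16  ]
 [ 0.4879 -0.1567  0.16  ]]
c [ 0.55820276 -0.24823038  0.16      ] 0.19041095585691367 0.12924780452551796 yaw 0.06107097709225437 0.05681157357294388
side near-left/right [[ 0.4756 -0.156   0.16  ]
 [ 0.6255 -0.3408  0.16  ]
 [ 0.4987 -0.3473  0.16  ]]
green [[ 0.6017 -0.3124  0.16  ]
 [ 0.5958 -0.2908  0.16  ]] yel [[ 0.5257 -0.2676  0.16  ]
 [ 0.5216 -0.2894  0.16  ]]
white [[ 0.5221 -0.1831  0.16  ]
 [ 0.5219 -0.2051  0.16  ]]
knob [ 0.56857352 -0.24617912  0.23790587]
tub [[ 0.55734086 -0.31000954  0.23      ]] [[ 0.55739534 -0.30943512  0.23      ]] [ 0.55717968 -0.30980611  0.23054605]
tin [[ 0.57400397 -0.18549194  0.226     ]] [[ 0.573066   -0.18524833  0.226     ]] [ 0.57358037 -0.18530257  0.22593366]
jar [[0.64488865 0.20710292 0.085     ]] [[0.64809959 0.21418315 0.085     ]]
crate rim [[0.717 0.263 0.07 ]
 [0.715 0.108 0.07 ]
 [0.435 0.115 0.07 ]
 [0.44  0.276 0.07 ]]
syrup [[0.45817024 0.00055293 0.2       ]] peas [[ 0.6728007  -0.00328119  0.1       ]] oil [[ 0.77367117 -0.14062944  0.19      ]]
black [[ 0.70782457 -0.25056529  0.06      ]]
```

```bash
cat >> h.py <<'E'
from scipy.spatial.transform import Rotation as Ro
def d(pos,a=None):
    s=ctrl.get_state();R0=Ro.from_quat(s['tcp_rot'])
    y=R0.as_matrix()[:,1]; a0=np.arctan2(y[1],y[0])
    r=np.zeros(3)
    if a is not None:
        c,t=np.cos(a),np.sin(a)
        r=(Ro.from_matrix(np.array([[0,c,t],[0,t,-c],[-1,0,0]]))*R0.inv()).as_rotvec()/np.pi
    print('dpos',(np.array(pos)-s['eef_pos']).round(4).tolist(),'drot',r.round(4).tolist(),'jaw yaw',round(a0,3),'q',s['qpos'].round(2),'t',s['time'])
E
python3 - <<'E'
from h import *
d((.5,.2,.36));d((.557,-.31,.33),0.06);d((.557,-.31,.33),0.06+np.pi);
E
```

```text
dpos [0.2099, -0.4089, 0.1049] drot [0.0, 0.0, 0.0] jaw yaw 1.126 q [ 0.98  0.29  1.58 -0.    1.28 -0.15] t 0.1
dpos [0.2669, -0.9189, 0.0749] drot [0.0003, -0.0006, -0.3393] jaw yaw 1.126 q [ 0.98  0.29  1.58 -0.    1.28 -0.15] t 0.1
dpos [0.2669, -0.9189, 0.0749] drot [0.0007, 0.0004, 0.6607] jaw yaw 1.126 q [ 0.98  0.29  1.58 -0.    1.28 -0.15] t 0.1
```

Request:
play_rows(
  targets=[
    {"delta_pos": [0.04,-0.02,0.1],"delta_rot": [0,0,0],"claw": 85},
    {"delta_pos": [0.04,-0.02,0.1],"delta_rot": [0,0,0],"claw": 85},
    {"delta_pos": [0.21,-0.41,0.105],"delta_rot": [0,0,-0.17],"claw": 85},
    {"delta_pos": [0.21,-0.41,0.105],"delta_rot": [0,0,-0.17],"claw": 85},
    {"delta_pos": [0.21,-0.41,0.105],"delta_rot": [0,0,-0.17],"claw": 85},
    {"delta_pos": [0.21,-0.41,0.105],"delta_rot": [0,0,-0.17],"claw": 85},
    {"delta_pos": [0.21,-0.41,0.105],"delta_rot": [0,0,-0.17],"claw": 85},
    {"delta_pos": [0.21,-0.41,0.105],"delta_rot": [0,0,-0.17],"claw": 85},
    {"delta_pos": [0.21,-0.41,0.105],"delta_rot": [0,0,-0.17],"claw": 85},
    {"delta_pos": [0.21,-0.41,0.105],"delta_rot": [0,0,-0.17],"claw": 85},
    {"delta_pos": [0.21,-0.41,0.105],"delta_rot": [0,0,-0.17],"claw": 85},
    {"delta_pos": [0.21,-0.41,0.105],"delta_rot": [0,0,-0.17],"claw": 85},
    {"delta_pos": [0.267,-0.919,0.085],"delta_rot": [0,0,-0.339],"claw": 85},
    {"delta_pos": [0.267,-0.919,0.085],"delta_rot": [0,0,-0.339],"claw": 85},
    {"delta_pos": [0.267,-0.919,0.085],"delta_rot": [0,0,-0.339],"claw": 85},
    {"delta_pos": [0.267,-0.919,0.085],"delta_rot": [0,0,-0.339],"claw": 85},
    {"delta_pos": [0.267,-0.919,0.085],"delta_rot": [0,0,-0.339],"claw": 85},
    {"delta_pos": [0.267,-0.919,0.085],"delta_rot": [0,0,-0.339],"claw": 85},
    {"delta_pos": [0.267,-0.919,0.085],"delta_rot": [0,0,-0.339],"claw": 85},
    {"delta_pos": [0.267,-0.919,0.085],"delta_rot": [0,0,-0.339],"claw": 85},
  ],
)

```text
time: 1.77
eef_pos: [0.5328, -0.1177, 0.3466]
tcp_rot: [0.484, 0.516, -0.485, 0.514]
contact_force: [1.2, -0.3, -0.2]
opening: 0.997
```

```bash
python3 - <<'E'
from h import *
print(ctrl.get_state()['eef_pos']);d((.5575,-.31,.29),.06);d((.5575,-.31,.2),.06)
E
```

```text
[ 0.53283344 -0.11766564  0.34655457]
dpos [0.0247, -0.1923, -0.0566] drot [-0.0002, -0.0008, -0.0002] jaw yaw 0.061 q [-0.4  -0.06  1.79 -0.    1.41 -0.46] t 1.7667
dpos [0.0247, -0.1923, -0.1466] drot [-0.0002, -0.0008, -0.0002] jaw yaw 0.061 q [-0.4  -0.06  1.79 -0.    1.41 -0.46] t 1.7667
```

Request:
play_rows(
  targets=[
    {"delta_pos": [0.025,-0.192,-0.01],"delta_rot": [0,0,0],"claw": 85},
    {"delta_pos": [0.025,-0.192,-0.01],"delta_rot": [0,0,0],"claw": 85},
    {"delta_pos": [0.025,-0.192,-0.01],"delta_rot": [0,0,0],"claw": 85},
    {"delta_pos": [0.025,-0.192,-0.01],"delta_rot": [0,0,0],"claw": 85},
    {"delta_pos": [0.025,-0.192,-0.01],"delta_rot": [0,0,0],"claw": 85},
    {"delta_pos": [0.025,-0.192,-0.01],"delta_rot": [0,0,0],"claw": 85},
    {"delta_pos": [0.025,-0.192,-0.04],"delta_rot": [0,0,0],"claw": 85},
    {"delta_pos": [0.025,-0.192,-0.07],"delta_rot": [0,0,0],"claw": 85},
    {"delta_pos": [0.025,-0.192,-0.07],"delta_rot": [0,0,0],"claw": 85},
    {"delta_pos": [0.025,-0.192,-0.07],"delta_rot": [0,0,0],"claw": 85},
  ],
)

```text
time: 2.6
eef_pos: [0.5568, -0.3084, 0.2739]
tcp_rot: [0.484, 0.518, -0.485, 0.512]
contact_force: [-0.3, -0.8, -0.0]
opening: 0.992
```

```bash
python3 - <<'E'
from h import *
print(ctrl.get_state()['eef_pos']);d((.5575,-.31,.2),.06)
t=ctrl.read_camera('top');s=ctrl.read_camera('side')
a=cv2.resize(t[165:245,285:385],None,fx=4,fy=4);b=cv2.resize(s[180:290,235:335],None,fx=4,fy=4)
c=np.zeros((440,800,3),np.uint8);c[:320,:400]=a;c[:,400:]=b;cv2.imwrite('pics/a1.png',c)
E
```

```text
[ 0.55682316 -0.30838786  0.2739232 ]
dpos [0.0007, -0.0016, -0.0739] drot [-0.0014, -0.0023, -0.0004] jaw yaw 0.061 q [-0.66  0.19  1.65 -0.    1.3  -0.73] t 2.6
```

View pics/a1.png

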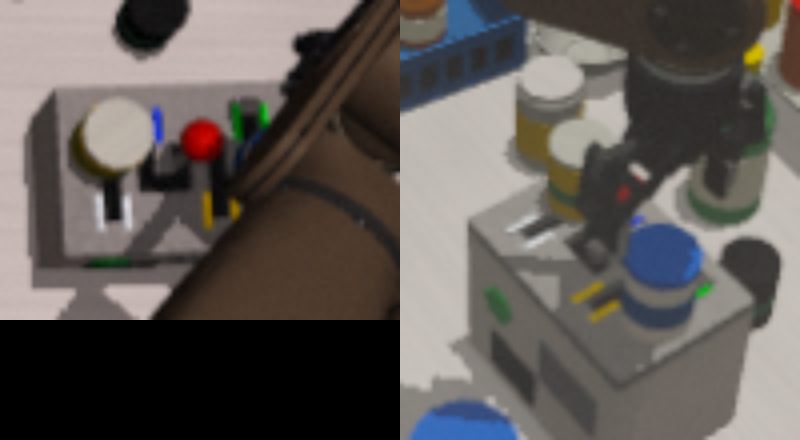

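The picture shows the open fingers either side of the tub along world x (tips at crop 597,255 and 740,150), tub untouched, console area clear. Descend and grip.

Request:
play_rows(
  targets=[
    {"delta_pos": [0.001,-0.002,-0.025],"delta_rot": [0,0,0],"claw": 85},
    {"delta_pos": [0.001,-0.002,-0.05],"delta_rot": [0,0,0],"claw": 85},
    {"delta_pos": [0.001,-0.002,-0.074],"delta_rot": [0,0,0],"claw": 85},
    {"delta_pos": [0.001,-0.002,-0.074],"delta_rot": [0,0,0],"claw": 85},
    {"delta_pos": [0.001,-0.002,-0.074],"delta_rot": [0,0,0],"claw": 60},
    {"delta_pos": [0.001,-0.002,-0.074],"delta_rot": [0,0,0],"claw": 45},
    {"delta_pos": [0.001,-0.002,-0.074],"delta_rot": [0,0,0],"claw": 45},
    {"delta_pos": [0.001,-0.002,-0.074],"delta_rot": [0,0,0],"claw": 45},
    {"delta_pos": [0.001,-0.002,-0.074],"delta_rot": [0,0,0],"claw": 45},
    {"delta_pos": [0.001,-0.002,-0.074],"delta_rot": [0,0,0],"claw": 45},
    {"delta_pos": [0.001,-0.002,-0.074],"delta_rot": [0,0,0],"claw": 45},
    {"delta_pos": [0.001,-0.002,-0.074],"delta_rot": [0,0,0],"claw": 45},
  ],
  newtons=30,
)

```text
time: 3.7
eef_pos: [0.5608, -0.3125, 0.2082]
tcp_rot: [0.484, 0.513, -0.485, 0.517]
contact_force: [-1.3, 1.0, 7.1]
opening: 0.625
```

Request:
play_rows(
  targets=[
    {"delta_pos": [0,0,0.03],"delta_rot": [0,0,0],"claw": 45},
    {"delta_pos": [0,0,0.06],"delta_rot": [0,0,0],"claw": 45},
    {"delta_pos": [0,0,0.1],"delta_rot": [0,0,0],"claw": 45},
    {"delta_pos": [0,0,0.13],"delta_rot": [0,0,0],"claw": 45},
    {"delta_pos": [0,0,0.13],"delta_rot": [0,0,0],"claw": 45},
    {"delta_pos": [0,0,0.13],"delta_rot": [0,0,0],"claw": 45},
  ],
)

```text
time: 4.2
eef_pos: [0.5615, -0.313, 0.3417]
tcp_rot: [0.484, 0.511, -0.484, 0.519]
contact_force: [-0.6, -0.3, -2.0]
opening: 0.627
```

```bash
python3 - <<'E'
from h import *
s=ctrl.get_state();print(s['eef_pos'],s['contact_force'],s['opening']);d((.476,.19,.3),np.pi/2-.035);d((.53,-.06,.34))
s=ctrl.read_camera('side');cv2.imwrite('pics/a2.png',cv2.resize(s[110:310,200:400],None,fx=3,fy=3))
E
```

```text
[ 0.561544   -0.31303356  0.34173789] [-0.57460244 -0.34367991 -2.03477712] 0.6269023193561899
dpos [-0.0855, 0.503, -0.0417] drot [0.0001, 0.0042, 0.4693] jaw yaw 0.062 q [-0.67  0.16  1.57 -0.    1.4  -0.73] t 4.2
dpos [-0.0315, 0.253, -0.0017] drot [0.0, 0.0, 0.0] jaw yaw 0.062 q [-0.67  0.16  1.57 -0.    1.4  -0.73] t 4.2
```

View pics/a2.png

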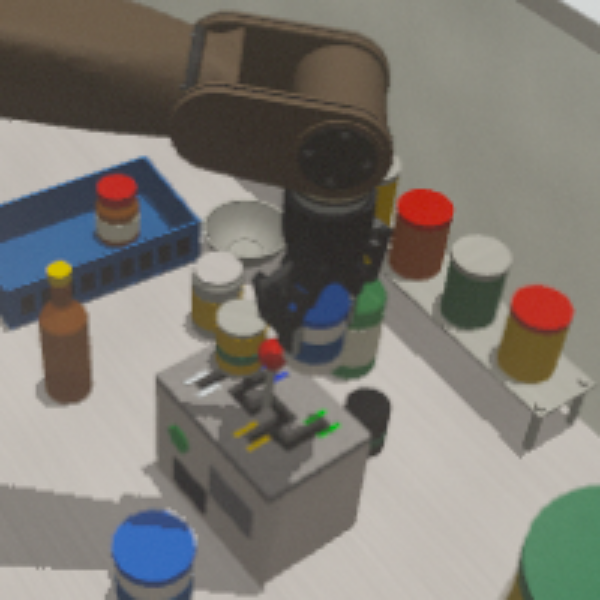

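Tub is held upright in the gripper (crop 322,325); tin, lever and console are in place, green slot confirmed at (320,420). Carry to the crate.

Request:
play_rows(
  targets=[
    {"delta_pos": [-0.03,0.25,0],"delta_rot": [0,0,0.235],"claw": 45},
    {"delta_pos": [-0.03,0.25,0],"delta_rot": [0,0,0.235],"claw": 45},
    {"delta_pos": [-0.03,0.25,0],"delta_rot": [0,0,0.235],"claw": 45},
    {"delta_pos": [-0.03,0.25,0],"delta_rot": [0,0,0.235],"claw": 45},
    {"delta_pos": [-0.03,0.25,0],"delta_rot": [0,0,0.235],"claw": 45},
    {"delta_pos": [-0.03,0.25,0],"delta_rot": [0,0,0.235],"claw": 45},
    {"delta_pos": [-0.086,0.503,0],"delta_rot": [0,0,0.469],"claw": 45},
    {"delta_pos": [-0.086,0.503,0],"delta_rot": [0,0,0.469],"claw": 45},
    {"delta_pos": [-0.086,0.503,0],"delta_rot": [0,0,0.469],"claw": 45},
    {"delta_pos": [-0.086,0.503,0],"delta_rot": [0,0,0.469],"claw": 45},
    {"delta_pos": [-0.086,0.503,0],"delta_rot": [0,0,0.469],"claw": 45},
    {"delta_pos": [-0.086,0.503,0],"delta_rot": [0,0,0.469],"claw": 45},
    {"delta_pos": [-0.086,0.503,0],"delta_rot": [0,0,0.469],"claw": 45},
    {"delta_pos": [-0.086,0.503,-0.05],"delta_rot": [0,0,0.469],"claw": 45},
    {"delta_pos": [-0.086,0.503,-0.1],"delta_rot": [0,0,0.469],"claw": 45},
    {"delta_pos": [-0.086,0.503,-0.15],"delta_rot": [0,0,0.469],"claw": 45},
    {"delta_pos": [-0.086,0.503,-0.17],"delta_rot": [0,0,0.469],"claw": 45},
    {"delta_pos": [-0.086,0.503,-0.17],"delta_rot": [0,0,0.469],"claw": 45},
    {"delta_pos": [-0.086,0.503,-0.17],"delta_rot": [0,0,0.469],"claw": 45},
    {"delta_pos": [-0.086,0.503,-0.17],"delta_rot": [0,0,0.469],"claw": 45},
  ],
)

```text
time: 5.92
eef_pos: [0.4754, 0.1904, 0.1694]
tcp_rot: [0.014, 0.705, -0.011, 0.709]
contact_force: [0.5, -0.2, -1.1]
opening: 0.624
```

```bash
python3 - <<'E'
from h import *
s=ctrl.get_state();print(s['eef_pos'],s['contact_force'],s['opening']);d((.476,.192,.058),np.pi/2-.035)
s=ctrl.read_camera('side');t=ctrl.read_camera('top')
c=np.zeros((480,800,3),np.uint8);c[:,:400]=cv2.resize(s[130:250,160:260],None,fx=4,fy=4);c[:480,400:]=cv2.resize(t[145:265,150:250],None,fx=4,fy=4);cv2.imwrite('pics/a3.png',c)
E
```

```text
[0.47539721 0.19041033 0.16942047] [ 0.51002648 -0.22163696 -1.1025621 ] 0.6242730888536014
dpos [0.0006, 0.0016, -0.1114] drot [-0.0013, 0.0019, 0.0005] jaw yaw 1.534 q [ 0.18  0.01  2.05  0.    1.07 -1.35] t 5.9167
```

View pics/a3.png

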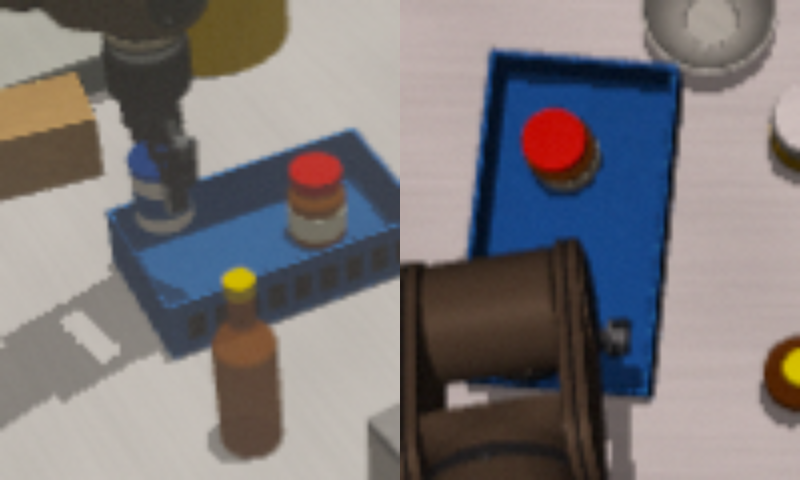

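Tub is held over the near end of the crate (side crop 165,190), right finger at (615,335) in the top crop is inside the walls. Lower.

Request:
play_rows(
  targets=[
    {"delta_pos": [0.006,0.002,-0.04],"delta_rot": [0,0,0],"claw": 45},
    {"delta_pos": [0.006,0.002,-0.07],"delta_rot": [0,0,0],"claw": 45},
    {"delta_pos": [0.006,0.002,-0.09],"delta_rot": [0,0,0],"claw": 45},
    {"delta_pos": [0.006,0.002,-0.1],"delta_rot": [0,0,0],"claw": 45},
    {"delta_pos": [0.006,0.002,-0.106],"delta_rot": [0,0,0],"claw": 45},
    {"delta_pos": [0.006,0.002,-0.11],"delta_rot": [0,0,0],"claw": 45},
    {"delta_pos": [0.006,0.002,-0.112],"delta_rot": [0,0,0],"claw": 45},
    {"delta_pos": [0.006,0.002,-0.112],"delta_rot": [0,0,0],"claw": 45},
    {"delta_pos": [0.006,0.002,-0.112],"delta_rot": [0,0,0],"claw": 45},
  ],
)

```text
time: 6.77
eef_pos: [0.4839, 0.193, 0.0612]
tcp_rot: [0.015, 0.702, -0.011, 0.712]
contact_force: [-0.2, 1.3, -2.4]
opening: 0.627
```

Request:
play_rows(
  targets=[
    {"delta_pos": [0,0,-0.004],"delta_rot": [0,0,0],"claw": 45},
    {"delta_pos": [0,0,-0.008],"delta_rot": [0,0,0],"claw": 45},
    {"delta_pos": [0,0,-0.008],"delta_rot": [0,0,0],"claw": 45},
    {"delta_pos": [0,0,-0.008],"delta_rot": [0,0,0],"claw": 45},
  ],
)

```text
time: 7.1
eef_pos: [0.4843, 0.1931, 0.0534]
tcp_rot: [0.015, 0.702, -0.011, 0.712]
contact_force: [0.3, -0.4, -1.0]
opening: 0.626
```

Request:
play_rows(
  targets=[
    {"delta_pos": [0,0,-0.002],"delta_rot": [0,0,0],"claw": 45},
    {"delta_pos": [0,0,-0.003],"delta_rot": [0,0,0],"claw": 45},
    {"delta_pos": [0,0,-0.003],"delta_rot": [0,0,0],"claw": 45},
  ],
)

```text
time: 7.35
eef_pos: [0.4848, 0.1932, 0.0531]
tcp_rot: [0.014, 0.703, -0.011, 0.711]
contact_force: [-6.5, -0.6, 14.6]
opening: 0.626
```

Request:
play_rows(
  targets=[
    {"delta_pos": [0,0,0],"delta_rot": [0,0,0],"claw": 45},
    {"delta_pos": [0,0,0],"delta_rot": [0,0,0],"claw": 66},
    {"delta_pos": [0,0,0],"delta_rot": [0,0,0],"claw": 66},
    {"delta_pos": [0,0,0],"delta_rot": [0,0,0],"claw": 66},
    {"delta_pos": [0,0,0],"delta_rot": [0,0,0],"claw": 66},
    {"delta_pos": [0,0,0],"delta_rot": [0,0,0],"claw": 66},
    {"delta_pos": [0,0,0.03],"delta_rot": [0,0,0],"claw": 66},
    {"delta_pos": [0,0,0.07],"delta_rot": [0,0,0],"claw": 66},
    {"delta_pos": [0,0,0.11],"delta_rot": [0,0,0],"claw": 66},
    {"delta_pos": [0,0,0.15],"delta_rot": [0,0,0],"claw": 66},
    {"delta_pos": [0,0,0.19],"delta_rot": [0,0,0],"claw": 66},
    {"delta_pos": [0,0,0.23],"delta_rot": [0,0,0],"claw": 66},
    {"delta_pos": [0,0,0.27],"delta_rot": [0,0,0],"claw": 66},
    {"delta_pos": [0,0,0.29],"delta_rot": [0,0,0],"claw": 66},
    {"delta_pos": [0,0,0.29],"delta_rot": [0,0,0],"claw": 66},
  ],
)

```text
time: 8.6
eef_pos: [0.4869, 0.1936, 0.3505]
tcp_rot: [0.015, 0.698, -0.01, 0.716]
contact_force: [0.4, 0.1, -0.1]
opening: 0.774
```

```bash
python3 - <<'E'
from h import *
s=ctrl.get_state();print(s['eef_pos'],s['contact_force'],s['opening']);d((.5735,-.1853,.35),.06);d((.5735,-.1853,.2),.06)
im=ctrl.read_camera('side');H=cv2.cvtColor(im,cv2.COLOR_BGR2HSV);m=cv2.inRange(H,(105,150,90),(130,255,255))
k,_,st,ce=cv2.connectedComponentsWithStats(m);print([(st[i][:5].tolist(),ce[i].round(1).tolist()) for i in range(1,k) if st[i][4]>60])
print(proj('side',[(.4848,.193,.075)]))
E
```

```text
[0.48694644 0.19359111 0.35045299] [ 0.35670229  0.1317258  -0.07548593] 0.7738376838096461
dpos [0.0866, -0.3789, -0.0005] drot [0.004, 0.0081, -0.4695] jaw yaw 1.535 q [ 0.18 -0.12  1.84  0.    1.4  -1.35] t 8.6
dpos [0.0866, -0.3789, -0.1505] drot [0.004, 0.0081, -0.4695] jaw yaw 1.535 q [ 0.18 -0.12  1.84  0.    1.4  -1.35] t 8.6
[([200, 187, 12, 9, 71], [206.0, 190.3]), ([238, 281, 26, 23, 481], [250.7, 291.9])]
[[204.46682081 191.3150272 ]]
```

Request:
play_rows(
  targets=[
    {"delta_pos": [0.087,-0.379,0],"delta_rot": [0.004,0.008,-0.469],"claw": 85},
    {"delta_pos": [0.087,-0.379,0],"delta_rot": [0.004,0.008,-0.469],"claw": 85},
    {"delta_pos": [0.087,-0.379,0],"delta_rot": [0.004,0.008,-0.469],"claw": 85},
    {"delta_pos": [0.087,-0.379,0],"delta_rot": [0.004,0.008,-0.469],"claw": 85},
    {"delta_pos": [0.087,-0.379,0],"delta_rot": [0.004,0.008,-0.469],"claw": 85},
    {"delta_pos": [0.087,-0.379,0],"delta_rot": [0.004,0.008,-0.469],"claw": 85},
    {"delta_pos": [0.087,-0.379,0],"delta_rot": [0.004,0.008,-0.469],"claw": 85},
    {"delta_pos": [0.087,-0.379,0],"delta_rot": [0.004,0.008,-0.469],"claw": 85},
    {"delta_pos": [0.087,-0.379,0],"delta_rot": [0.004,0.008,-0.469],"claw": 85},
    {"delta_pos": [0.087,-0.379,0],"delta_rot": [0.004,0.008,-0.469],"claw": 85},
    {"delta_pos": [0.087,-0.379,0],"delta_rot": [0.004,0.008,-0.469],"claw": 85},
    {"delta_pos": [0.087,-0.379,0],"delta_rot": [0.004,0.008,-0.469],"claw": 85},
    {"delta_pos": [0.087,-0.379,0],"delta_rot": [0.004,0.008,-0.469],"claw": 85},
    {"delta_pos": [0.087,-0.379,0],"delta_rot": [0.004,0.008,-0.469],"claw": 85},
    {"delta_pos": [0.087,-0.379,-0.04],"delta_rot": [0.004,0.008,-0.469],"claw": 85},
    {"delta_pos": [0.087,-0.379,-0.07],"delta_rot": [0.004,0.008,-0.469],"claw": 85},
    {"delta_pos": [0.087,-0.379,-0.08],"delta_rot": [0.004,0.008,-0.469],"claw": 85},
    {"delta_pos": [0.087,-0.379,-0.08],"delta_rot": [0.004,0.008,-0.469],"claw": 85},
    {"delta_pos": [0.087,-0.379,-0.08],"delta_rot": [0.004,0.008,-0.469],"claw": 85},
    {"delta_pos": [0.087,-0.379,-0.08],"delta_rot": [0.004,0.008,-0.469],"claw": 85},
  ],
)

```text
time: 10.32
eef_pos: [0.5739, -0.1859, 0.2691]
tcp_rot: [0.486, 0.516, -0.483, 0.515]
contact_force: [-0.2, -0.5, 1.1]
opening: 0.996
```

```bash
python3 - <<'E'
from h import *
s=ctrl.get_state();print(s['eef_pos'],s['contact_force'],s['opening']);d((.5735,-.1853,.198),.06)
im=ctrl.read_camera('side');H=cv2.cvtColor(im,cv2.COLOR_BGR2HSV);m=cv2.inRange(H,(0,170,90),(6,255,255))
k,_,st,ce=cv2.connectedComponentsWithStats(m);print([(st[i][:5].tolist(),ce[i].round(1).tolist()) for i in range(1,k) if 270<ce[i][0]<300])
E
```

```text
[ 0.57390052 -0.18593836  0.26912606] [-0.24119284 -0.45523522  1.08808567] 0.995886432914115
dpos [-0.0004, 0.0006, -0.0711] drot [-0.0011, 0.0006, -0.0007] jaw yaw 0.062 q [-0.48  0.12  1.75  0.    1.27 -0.55] t 10.3167
[([287, 223, 9, 8, 54], [290.7, 226.4])]
```

Request:
play_rows(
  targets=[
    {"delta_pos": [0,0,-0.025],"delta_rot": [0,0,0],"claw": 85},
    {"delta_pos": [0,0,-0.05],"delta_rot": [0,0,0],"claw": 85},
    {"delta_pos": [0,0,-0.072],"delta_rot": [0,0,0],"claw": 85},
    {"delta_pos": [0,0,-0.072],"delta_rot": [0,0,0],"claw": 85},
    {"delta_pos": [0,0,-0.072],"delta_rot": [0,0,0],"claw": 60},
    {"delta_pos": [0,0,-0.072],"delta_rot": [0,0,0],"claw": 43},
    {"delta_pos": [0,0,-0.072],"delta_rot": [0,0,0],"claw": 43},
    {"delta_pos": [0,0,-0.072],"delta_rot": [0,0,0],"claw": 43},
    {"delta_pos": [0,0,-0.072],"delta_rot": [0,0,0],"claw": 43},
    {"delta_pos": [0,0,-0.072],"delta_rot": [0,0,0],"claw": 43},
    {"delta_pos": [0,0,-0.072],"delta_rot": [0,0,0],"claw": 43},
    {"delta_pos": [0,0,-0.072],"delta_rot": [0,0,0],"claw": 43},
  ],
  newtons=35,
)

```text
time: 11.37
eef_pos: [0.5753, -0.1869, 0.2008]
tcp_rot: [0.486, 0.514, -0.482, 0.517]
contact_force: [-0.7, -1.1, 6.4]
opening: 0.601
```

Request:
play_rows(
  targets=[
    {"delta_pos": [0,0,0.03],"delta_rot": [0,0,0],"claw": 43},
    {"delta_pos": [0,0,0.06],"delta_rot": [0,0,0],"claw": 43},
    {"delta_pos": [0,0,0.1],"delta_rot": [0,0,0],"claw": 43},
    {"delta_pos": [0,0,0.13],"delta_rot": [0,0,0],"claw": 43},
    {"delta_pos": [0,0,0.13],"delta_rot": [0,0,0],"claw": 43},
    {"delta_pos": [0,0,0.13],"delta_rot": [0,0,0],"claw": 43},
  ],
)

```text
time: 11.87
eef_pos: [0.5761, -0.1872, 0.3336]
tcp_rot: [0.487, 0.512, -0.482, 0.519]
contact_force: [0.3, 0.3, -3.1]
opening: 0.603
```

```bash
python3 - <<'E'
from h import *
s=ctrl.get_state();print(s['eef_pos'],s['contact_force'],s['opening']);d((.563,.19,.33),np.pi/2-.035)
im=ctrl.read_camera('side');H=cv2.cvtColor(im,cv2.COLOR_BGR2HSV);m=cv2.inRange(H,(0,170,90),(6,255,255))
k,_,st,ce=cv2.connectedComponentsWithStats(m);print([(st[i][:5].tolist(),ce[i].round(1).tolist()) for i in range(1,k) if 270<ce[i][0]<300])
E
```

```text
[ 0.5761069  -0.18715795  0.33360462] [ 0.28793557  0.33194188 -3.0528577 ] 0.6034001564544142
dpos [-0.0131, 0.3772, -0.0036] drot [-0.0023, 0.0035, 0.469] jaw yaw 0.062 q [-0.48  0.08  1.67  0.    1.38 -0.55] t 11.8667
[([287, 223, 9, 7, 49], [290.8, 226.3])]
```

Request:
play_rows(
  targets=[
    {"delta_pos": [-0.013,0.377,0],"delta_rot": [-0.002,0.003,0.469],"claw": 43},
    {"delta_pos": [-0.013,0.377,0],"delta_rot": [-0.002,0.003,0.469],"claw": 43},
    {"delta_pos": [-0.013,0.377,0],"delta_rot": [-0.002,0.003,0.469],"claw": 43},
    {"delta_pos": [-0.013,0.377,0],"delta_rot": [-0.002,0.003,0.469],"claw": 43},
    {"delta_pos": [-0.013,0.377,0],"delta_rot": [-0.002,0.003,0.469],"claw": 43},
    {"delta_pos": [-0.013,0.377,0],"delta_rot": [-0.002,0.003,0.469],"claw": 43},
    {"delta_pos": [-0.013,0.377,0],"delta_rot": [-0.002,0.003,0.469],"claw": 43},
    {"delta_pos": [-0.013,0.377,0],"delta_rot": [-0.002,0.003,0.469],"claw": 43},
    {"delta_pos": [-0.013,0.377,0],"delta_rot": [-0.002,0.003,0.469],"claw": 43},
    {"delta_pos": [-0.013,0.377,0],"delta_rot": [-0.002,0.003,0.469],"claw": 43},
    {"delta_pos": [-0.013,0.377,0],"delta_rot": [-0.002,0.003,0.469],"claw": 43},
    {"delta_pos": [-0.013,0.377,0],"delta_rot": [-0.002,0.003,0.469],"claw": 43},
    {"delta_pos": [-0.013,0.377,0],"delta_rot": [-0.002,0.003,0.469],"claw": 43},
    {"delta_pos": [-0.013,0.377,0],"delta_rot": [-0.002,0.003,0.469],"claw": 43},
    {"delta_pos": [-0.013,0.377,-0.05],"delta_rot": [-0.002,0.003,0.469],"claw": 43},
    {"delta_pos": [-0.013,0.377,-0.1],"delta_rot": [-0.002,0.003,0.469],"claw": 43},
    {"delta_pos": [-0.013,0.377,-0.15],"delta_rot": [-0.002,0.003,0.469],"claw": 43},
    {"delta_pos": [-0.013,0.377,-0.18],"delta_rot": [-0.002,0.003,0.469],"claw": 43},
    {"delta_pos": [-0.013,0.377,-0.18],"delta_rot": [-0.002,0.003,0.469],"claw": 43},
    {"delta_pos": [-0.013,0.377,-0.18],"delta_rot": [-0.002,0.003,0.469],"claw": 43},
  ],
)

```text
time: 13.58
eef_pos: [0.5583, 0.1893, 0.1443]
tcp_rot: [0.011, 0.712, -0.015, 0.702]
contact_force: [0.4, -0.4, -2.8]
opening: 0.599
```

```bash
python3 - <<'E'
from h import *
s=ctrl.get_state();print(s['eef_pos'],s['contact_force'],s['opening']);d((.563,.19,.05),np.pi/2-.035)
s=ctrl.read_camera('side')
cv2.imwrite('pics/a4.png',cv2.resize(s[130:230,170:290],None,fx=5,fy=5))
E
```

```text
[0.55828696 0.18929483 0.14432835] [ 0.42025789 -0.43032441 -2.8143204 ] 0.5992691215082364
dpos [0.0047, 0.0007, -0.0943] drot [0.0016, -0.0047, 0.0007] jaw yaw 1.534 q [ 0.16  0.22  1.87 -0.    1.06 -1.38] t 13.5833
```

View pics/a4.png

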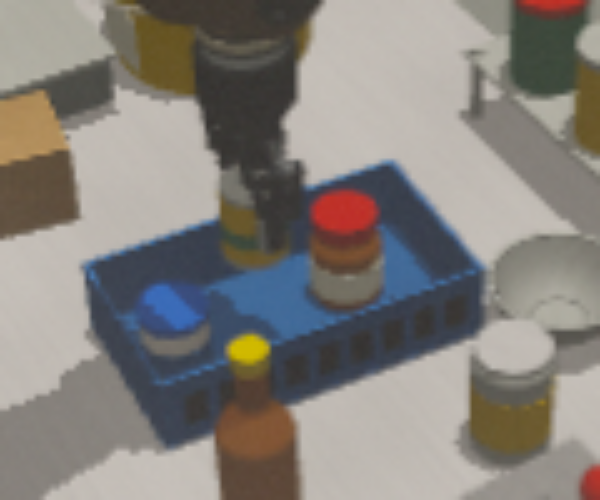

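Tub stands upright in the near end of the crate (172,315), jar is at (345,250), tin held above at (255,225) with free floor below. Lower it.

Request:
play_rows(
  targets=[
    {"delta_pos": [0.005,0,-0.04],"delta_rot": [0.001,-0.004,0],"claw": 43},
    {"delta_pos": [0.005,0,-0.065],"delta_rot": [0.001,-0.004,0],"claw": 43},
    {"delta_pos": [0.005,0,-0.08],"delta_rot": [0.001,-0.004,0],"claw": 43},
    {"delta_pos": [0.005,0,-0.088],"delta_rot": [0.001,-0.004,0],"claw": 43},
    {"delta_pos": [0.005,0,-0.092],"delta_rot": [0.001,-0.004,0],"claw": 43},
    {"delta_pos": [0.005,0,-0.094],"delta_rot": [0.001,-0.004,0],"claw": 43},
    {"delta_pos": [0.005,0,-0.094],"delta_rot": [0.001,-0.004,0],"claw": 43},
    {"delta_pos": [0.005,0,-0.094],"delta_rot": [0.001,-0.004,0],"claw": 43},
  ],
)

```text
time: 14.3
eef_pos: [0.5675, 0.1901, 0.0566]
tcp_rot: [0.013, 0.704, -0.013, 0.71]
contact_force: [-0.1, -0.9, -2.5]
opening: 0.603
```

Request:
play_rows(
  targets=[
    {"delta_pos": [0,0,-0.004],"delta_rot": [0,0,0],"claw": 43},
    {"delta_pos": [0,0,-0.008],"delta_rot": [0,0,0],"claw": 43},
    {"delta_pos": [0,0,-0.0105],"delta_rot": [0,0,0],"claw": 43},
    {"delta_pos": [0,0,-0.0105],"delta_rot": [0,0,0],"claw": 43},
    {"delta_pos": [0,0,-0.0105],"delta_rot": [0,0,0],"claw": 43},
  ],
)

```text
time: 14.72
eef_pos: [0.5676, 0.1901, 0.0462]
tcp_rot: [0.013, 0.704, -0.013, 0.71]
contact_force: [0.8, 0.0, -1.6]
opening: 0.598
```

Request:
play_rows(
  targets=[
    {"delta_pos": [0,0,-0.002],"delta_rot": [0,0,0],"claw": 43},
    {"delta_pos": [0,0,-0.003],"delta_rot": [0,0,0],"claw": 43},
    {"delta_pos": [0,0,-0.003],"delta_rot": [0,0,0],"claw": 43},
  ],
)

```text
time: 14.97
eef_pos: [0.568, 0.1901, 0.0459]
tcp_rot: [0.013, 0.704, -0.013, 0.71]
contact_force: [-5.1, -2.4, 12.5]
opening: 0.602
```

Request:
play_rows(
  targets=[
    {"delta_pos": [0,0,0],"delta_rot": [0,0,0],"claw": 43},
    {"delta_pos": [0,0,0],"delta_rot": [0,0,0],"claw": 66},
    {"delta_pos": [0,0,0],"delta_rot": [0,0,0],"claw": 66},
    {"delta_pos": [0,0,0],"delta_rot": [0,0,0],"claw": 66},
    {"delta_pos": [0,0,0],"delta_rot": [0,0,0],"claw": 66},
    {"delta_pos": [0,0,0],"delta_rot": [0,0,0],"claw": 66},
    {"delta_pos": [0,0,0.03],"delta_rot": [0,0,0],"claw": 66},
    {"delta_pos": [0,0,0.07],"delta_rot": [0,0,0],"claw": 66},
    {"delta_pos": [0,0,0.11],"delta_rot": [0,0,0],"claw": 66},
    {"delta_pos": [0,0,0.15],"delta_rot": [0,0,0],"claw": 66},
    {"delta_pos": [0,0,0.19],"delta_rot": [0,0,0],"claw": 66},
    {"delta_pos": [0,0,0.23],"delta_rot": [0,0,0],"claw": 66},
    {"delta_pos": [0,0,0.27],"delta_rot": [0,0,0],"claw": 66},
    {"delta_pos": [0,0,0.3],"delta_rot": [0,0,0],"claw": 60},
    {"delta_pos": [0,0,0.3],"delta_rot": [0,0,0],"claw": 60},
  ],
)

```text
time: 16.22
eef_pos: [0.5706, 0.1906, 0.3557]
tcp_rot: [0.014, 0.699, -0.012, 0.715]
contact_force: [0.0, -0.4, 1.8]
opening: 0.699
```

```bash
python3 - <<'E'
from h import *
S=np.mean([ctrl.read_camera('side') for _ in range(3)],0).astype(np.uint8);t=np.mean([ctrl.read_camera('top') for _ in range(3)],0).astype(np.uint8)
cv2.imwrite('pics/s5.png',S);cv2.imwrite('pics/t5.png',t)
c=np.zeros((600,800,3),np.uint8)
a=cv2.resize(t[178:244,288:368],None,fx=6,fy=6,interpolation=cv2.INTER_CUBIC);c[:396,:480]=a
b=cv2.resize(S[140:250,180:280],None,fx=3.2,fy=3.2);c[:352,480:800]=b
cv2.imwrite('pics/a5.png',c)
for n,im in(('top',t),('side',S)):
    H=cv2.cvtColor(im,cv2.COLOR_BGR2HSV)
    for nm,lo,hi in(('blue',(105,150,90),(130,255,255)),('red',(0,170,90),(6,255,255)),('green',(50,150,100),(70,255,255)),('yel',(25,150,100),(33,255,255))):
        m=cv2.inRange(H,lo,hi);k,_,st,ce=cv2.connectedComponentsWithStats(m)
        print(n,nm,[(st[i][:5].tolist(),ce[i].round(1).tolist()) for i in range(1,k) if 4<st[i][4]<300 and 270<ce[i][0]<380 and ce[i][1]>180])
E
```

```text
top blue [([317, 192, 2, 9, 16], [317.4, 196.4]), ([323, 192, 3, 8, 17], [323.7, 196.1])]
top red [([331, 195, 10, 10, 76], [335.3, 199.5])]
top green [([343, 191, 3, 9, 17], [343.8, 194.9]), ([350, 191, 2, 9, 17], [350.5, 195.2])]
top yel [([336, 213, 2, 9, 18], [336.5, 217.0]), ([342, 212, 3, 10, 25], [343.1, 216.4])]
side blue []
side red [([287, 223, 9, 7, 45], [290.8, 226.2])]
side green [([302, 247, 6, 4, 10], [304.5, 248.7]), ([306, 251, 7, 4, 11], [308.8, 252.8])]
side yel [([317, 190, 9, 7, 47], [320.8, 192.6]), ([278, 251, 8, 4, 13], [281.7, 252.6]), ([283, 255, 7, 5, 17], [286.1, 256.8])]
```

View pics/a5.png

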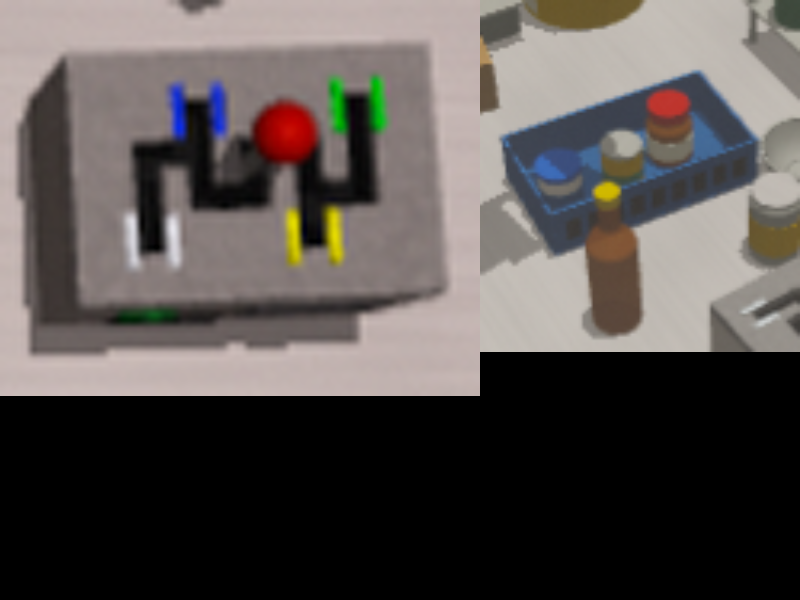

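Both stand upright in the crate (right crop: tub 557,170, tin 620,155, jar untouched). The gate is now fully visible: green bars at (357,103), lever in the middle passage. Fit the console pose to the four tags.

```bash
cat > gate.py <<'E'
from h import *
C=np.array([.5582,-.2482]);YAW=.058
def knob(x,y):
    v=np.array([x,y,150.]);v=v/np.linalg.norm(v);R=Ro.from_euler('z',YAW)
    u=R.apply(v);return np.r_[C,.004]+.225*u,u
def tool(x,y,ja,over=.006):
    k,u=knob(x,y);xx=-u;yy=np.array([np.cos(ja),np.sin(ja),0]);yy-=yy@xx*xx;yy/=np.linalg.norm(yy)
    return k+over*u*1.0,Ro.from_matrix(np.c_[xx,yy,np.cross(xx,yy)])
def dl(x,y,ja,over=.006,back=0):
    s=ctrl.get_state();p,R=tool(x,y,ja,over+back);r=(R*Ro.from_quat(s['tcp_rot']).inv()).as_rotvec()/np.pi
    print((x,y),'dpos',(p-s['eef_pos']).round(4).tolist(),'drot',r.round(4).tolist())
E
python3 - <<'E'
from gate import *
from scipy.optimize import least_squares
f=lambda a:cast('top',a,.16).mean(0)[:2]
M=np.array([f([(343.8,194.9),(350.5,195.2)]),f([(336.5,217),(343.1,216.4)]),f([(317.4,196.4),(323.7,196.1)]),f(np.array([(130,240),(174,240)])/6+[287.58,177.58])])
S=np.array([(34,-56),(-34,-28),(34,28),(-34,56)])/1000.
def r(p):
    L=S.copy();L[:,0]-=np.sign(L[:,0])*p[3];c,s=np.cos(p[2]),np.sin(p[2])
    return (L@np.array([[c,s],[-s,c]])+p[:2]-M).ravel()
q=least_squares(r,[.558,-.248,.06,0]);print(q.x.round(4),(q.fun*1000).round(1))
sb=np.array([(304.5,248.7),(308.8,252.8)]);print('green by side',f([(343.8,194.9),(350.5,195.2)]),cast('side',sb,.16).mean(0))
k=tri((290.8,226.2),(335.3,199.5));print('knob',k)
print('knob at z~.228 by top',cast('top',[(335.3,199.5)],.228),'side',cast('side',[(290.8,226.2)],.228))
for p in((0,0),(6,0),(12,0)):print(p,knob(*p)[0],proj('top',[knob(*p)[0]]),proj('side',[knob(*p)[0]]))
E
```

```text
[ 0.5586 -0.248   0.0617  0.0008] [-0.4  0.1  0.2 -0.1  0.4  0.1 -0.2 -0.1]
green by side [ 0.59559844 -0.30200217] [ 0.59609412 -0.29873816  0.16      ]
knob [ 0.5687073  -0.24611778  0.23690561]
knob at z~.228 by top [[ 0.57002342 -0.24821579  0.228     ]] side [[ 0.57395131 -0.23973877  0.228     ]]
(0, 0) [ 0.5582 -0.2482  0.229 ] [[335.41909667 203.43050405]] [[288.11953109 229.84183821]]
(6, 0) [ 0.56717769 -0.24767871  0.22882022] [[335.1949174  200.41119907]] [[290.49801707 228.58388997]]
(12, 0) [ 0.5761125  -0.24715991  0.22828344] [[334.94386353 197.43299893]] [[292.84138128 227.42113036]]
```

```bash
sed -i 's/^C=.*/C=np.array([.5586,-.2480]);YAW=.0617/' gate.py; python3 - <<'E'
from gate import *
dl(7.5,0,YAW,back=.08)
E
```

```text
(7.5, 0) dpos [0.0069, -0.437, -0.0284] drot [-0.0115, 0.0126, -0.4687]
```

Request:
play_rows(
  targets=[
    {"delta_pos": [0.007,-0.437,0],"delta_rot": [-0.0115,0.0126,-0.4687],"claw": 60},
    {"delta_pos": [0.007,-0.437,0],"delta_rot": [-0.0115,0.0126,-0.4687],"claw": 60},
    {"delta_pos": [0.007,-0.437,0],"delta_rot": [-0.0115,0.0126,-0.4687],"claw": 60},
    {"delta_pos": [0.007,-0.437,0],"delta_rot": [-0.0115,0.0126,-0.4687],"claw": 60},
    {"delta_pos": [0.007,-0.437,0],"delta_rot": [-0.0115,0.0126,-0.4687],"claw": 60},
    {"delta_pos": [0.007,-0.437,0],"delta_rot": [-0.0115,0.0126,-0.4687],"claw": 60},
    {"delta_pos": [0.007,-0.437,0],"delta_rot": [-0.0115,0.0126,-0.4687],"claw": 60},
    {"delta_pos": [0.007,-0.437,0],"delta_rot": [-0.0115,0.0126,-0.4687],"claw": 60},
    {"delta_pos": [0.007,-0.437,0],"delta_rot": [-0.0115,0.0126,-0.4687],"claw": 60},
    {"delta_pos": [0.007,-0.437,0],"delta_rot": [-0.0115,0.0126,-0.4687],"claw": 60},
    {"delta_pos": [0.007,-0.437,0],"delta_rot": [-0.0115,0.0126,-0.4687],"claw": 60},
    {"delta_pos": [0.007,-0.437,0],"delta_rot": [-0.0115,0.0126,-0.4687],"claw": 60},
    {"delta_pos": [0.007,-0.437,0],"delta_rot": [-0.0115,0.0126,-0.4687],"claw": 60},
    {"delta_pos": [0.007,-0.437,-0.028],"delta_rot": [-0.0115,0.0126,-0.4687],"claw": 60},
    {"delta_pos": [0.007,-0.437,-0.028],"delta_rot": [-0.0115,0.0126,-0.4687],"claw": 60},
    {"delta_pos": [0.007,-0.437,-0.028],"delta_rot": [-0.0115,0.0126,-0.4687],"claw": 60},
    {"delta_pos": [0.007,-0.437,-0.028],"delta_rot": [-0.0115,0.0126,-0.4687],"claw": 60},
    {"delta_pos": [0.007,-0.437,-0.028],"delta_rot": [-0.0115,0.0126,-0.4687],"claw": 60},
  ],
)

```text
time: 18.02
eef_pos: [0.5747, -0.2466, 0.3162]
tcp_rot: [0.471, 0.527, -0.497, 0.504]
contact_force: [0.7, -0.0, 0.2]
opening: 0.7
```

```bash
python3 - <<'E'
from gate import *
s=ctrl.get_state();print(s['eef_pos'],s['qpos'].round(2),s['opening'])
dl(7.5,0,YAW);dl(7.5,0,YAW,back=.04)
im=ctrl.read_camera('side');cv2.imwrite('pics/a6.png',cv2.resize(im[185:285,240:340],None,fx=5,fy=5))
E
```

```text
[ 0.57465989 -0.24660172  0.31615892] [-0.56  0.16  1.62 -0.03  1.4  -0.61] 0.7003333737275765
(7.5, 0) dpos [-0.0045, -0.0007, -0.0814] drot [0.0003, 0.0004, -0.0005]
(7.5, 0) dpos [-0.0026, -0.0006, -0.0415] drot [0.0003, 0.0004, -0.0005]
```

View pics/a6.png

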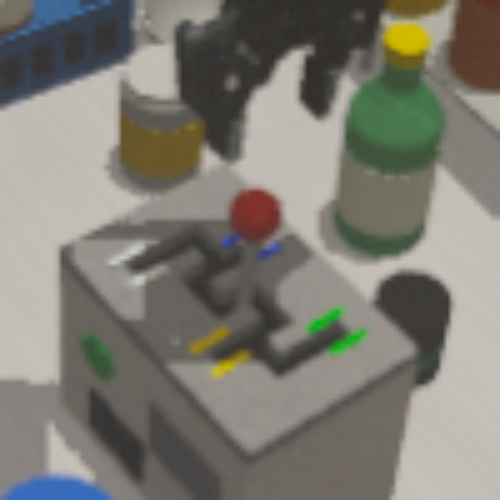

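Fingers straddle the knob (255,215) from above; the whole gate is visible, green slot at (335,330). Go down and grip.

Request:
play_rows(
  targets=[
    {"delta_pos": [-0.002,-0.0005,-0.03],"delta_rot": [0,0,0],"claw": 60},
    {"delta_pos": [-0.003,-0.0006,-0.06],"delta_rot": [0,0,0],"claw": 60},
    {"delta_pos": [-0.0045,-0.0007,-0.083],"delta_rot": [0,0,0],"claw": 60},
    {"delta_pos": [-0.0045,-0.0007,-0.083],"delta_rot": [0,0,0],"claw": 60},
    {"delta_pos": [-0.0045,-0.0007,-0.083],"delta_rot": [0,0,0],"claw": 45},
    {"delta_pos": [-0.0045,-0.0007,-0.083],"delta_rot": [0,0,0],"claw": 35},
    {"delta_pos": [-0.0045,-0.0007,-0.083],"delta_rot": [0,0,0],"claw": 25},
    {"delta_pos": [-0.0045,-0.0007,-0.083],"delta_rot": [0,0,0],"claw": 25},
    {"delta_pos": [-0.0045,-0.0007,-0.083],"delta_rot": [0,0,0],"claw": 25},
    {"delta_pos": [-0.0045,-0.0007,-0.083],"delta_rot": [0,0,0],"claw": 25},
  ],
  newtons=35,
)

```text
time: 18.9
eef_pos: [0.5713, -0.2482, 0.2366]
tcp_rot: [0.471, 0.525, -0.496, 0.506]
contact_force: [-0.9, 0.7, 7.1]
opening: 0.346
```

```bash
python3 - <<'E'
from gate import *
s=ctrl.get_state();print(s['eef_pos'],s['contact_force'],s['opening'])
for p in((7.5,0),(12,0),(12,-14),(12,-28)):dl(*p,YAW)
E
```

```text
[ 0.5712979  -0.2481776   0.23661922] [-0.86032927  0.67774546  7.05123991] 0.3460179632959529
(7.5, 0) dpos [-0.0012, 0.0009, -0.0019] drot [0.0013, 0.0018, -0.0004]
(12, 0) dpos [0.0057, 0.0013, -0.0024] drot [0.0007, 0.0113, -0.0005]
(12, -14) dpos [0.0069, -0.02, -0.0033] drot [0.0302, 0.0131, 0.0001]
(12, -28) dpos [0.008, -0.0409, -0.0062] drot [0.0593, 0.0145, 0.0005]
```

Request:
play_rows(
  targets=[
    {"delta_pos": [0.003,0.001,0],"delta_rot": [0,0.006,0],"claw": 25},
    {"delta_pos": [0.0057,0.001,-0.001],"delta_rot": [0.001,0.0113,0],"claw": 25},
    {"delta_pos": [0.0057,0.001,-0.001],"delta_rot": [0.001,0.0113,0],"claw": 25},
    {"delta_pos": [0.0057,0.001,-0.001],"delta_rot": [0.001,0.0113,0],"claw": 25},
  ],
)

```text
time: 19.23
eef_pos: [0.5779, -0.2474, 0.2362]
tcp_rot: [0.463, 0.534, -0.504, 0.496]
contact_force: [0.5, -0.0, 2.8]
opening: 0.35
```

```bash
cat >> gate.py <<'E'
def where():
    s=ctrl.get_state();R=Ro.from_quat(s['tcp_rot']).as_matrix();k=s['eef_pos']+.008*R[:,0]
    v=Ro.from_euler('z',-YAW).apply(k-np.r_[C,.004]);print('t',s['time'],'gate xy',(v[:2]/v[2]*150).round(1),'len',np.linalg.norm(v).round(4),'F console',Ro.from_euler('z',-YAW).apply(s['contact_force']).round(1),'op',s['opening'].round(3),'tooldir',Ro.from_euler('z',-YAW).apply(-R[:,0]).round(3),'q',s['qpos'].round(2))
E
python3 - <<'E'
from gate import *
where()
for p in((12,-7),(12,-14),(12,-21),(12,-28),(5,-28)):dl(*p,YAW,over=.008)
E
```

```text
Traceback (most recent call last):
  File "gate.py", line 14, in where
    v=Ro.from_euler('z',-YAW).apply(k-np.r_[C,.004]);print('t',s['time'],'gate xy',(v[:2]/v[2]*150).round(1),'len',np.linalg.norm(v).round(4),'F console',Ro.from_euler('z',-YAW).apply(s['contact_force']).round(1),'op',s['opening'].round(3),'tooldir',Ro.from_euler('z',-YAW).apply(-R[:,0]).round(3),'q',s['qpos'].round(2))
                                                                                                                                                                                                                          ^^^^^^^^^^^^^^^^^^
AttributeError: 'float' object has no attribute 'round'
```

```bash
sed -i "s/s\['opening'\].round(3)/round(s['opening'],3)/" gate.py
python3 - <<'E'
from gate import *
where()
for p in((12,-7),(12,-14),(12,-21),(12,-28)):dl(*p,YAW,over=.008)
E
```

```text
t 19.2333 gate xy [12.5 -0.4] len 0.225 F console [ 0.5 -0.   2.8] op 0.35 tooldir [ 0.078 -0.     0.997] q [-0.55  0.24  1.68 -0.05  1.29 -0.6 ]
(12, -7) dpos [-0.0001, -0.0103, -0.0002] drot [0.0147, 0.0014, -0.0006]
(12, -14) dpos [0.0005, -0.021, -0.0009] drot [0.0294, 0.0022, -0.0006]
(12, -21) dpos [0.0011, -0.0316, -0.0022] drot [0.0441, 0.003, -0.0006]
(12, -28) dpos [0.0016, -0.0421, -0.0039] drot [0.0585, 0.0037, -0.0006]
```

Request:
play_rows(
  targets=[
    {"delta_pos": [0,-0.005,0],"delta_rot": [0.007,0.001,0],"claw": 25},
    {"delta_pos": [0,-0.0103,0],"delta_rot": [0.0147,0.0014,0],"claw": 25},
    {"delta_pos": [0,-0.0155,-0.0005],"delta_rot": [0.022,0.002,0],"claw": 25},
    {"delta_pos": [0.0005,-0.021,-0.001],"delta_rot": [0.0294,0.0022,0],"claw": 25},
    {"delta_pos": [0.001,-0.0263,-0.0015],"delta_rot": [0.0367,0.0026,0],"claw": 25},
    {"delta_pos": [0.0011,-0.0316,-0.0022],"delta_rot": [0.0441,0.003,0],"claw": 25},
    {"delta_pos": [0.0014,-0.0369,-0.003],"delta_rot": [0.0513,0.0034,0],"claw": 25},
    {"delta_pos": [0.0016,-0.0421,-0.0039],"delta_rot": [0.0585,0.0037,0],"claw": 25},
    {"delta_pos": [0.0016,-0.0421,-0.0039],"delta_rot": [0.0585,0.0037,0],"claw": 25},
    {"delta_pos": [0.0016,-0.0421,-0.0039],"delta_rot": [0.0585,0.0037,0],"claw": 25},
  ],
)

```text
time: 20.07
eef_pos: [0.5795, -0.2904, 0.2321]
tcp_rot: [0.504, 0.581, -0.455, 0.448]
contact_force: [1.4, 0.1, 0.8]
opening: 0.352
```

```bash
python3 - <<'E'
from gate import *
where()
for p in((12,-28),(6,-28),(0,-28),(-6,-28),(-12,-28)):dl(*p,YAW,over=.008)
E
```

```text
t 20.0667 gate xy [ 12.  -28.7] len 0.225 F console [ 1.4 -0.   0.8] op 0.352 tooldir [ 0.078 -0.183  0.98 ] q [-0.65  0.33  1.58  0.09  1.42 -0.74]
(12, -28) dpos [-0.0, 0.001, 0.0002] drot [0.0001, 0.0001, -0.0003]
(6, -28) dpos [-0.0091, 0.0003, 0.0007] drot [0.0009, -0.0121, -0.0026]
(0, -28) dpos [-0.0182, -0.0003, 0.0009] drot [0.0016, -0.0244, -0.0049]
(-6, -28) dpos [-0.0274, -0.0008, 0.0007] drot [0.0024, -0.0367, -0.0071]
(-12, -28) dpos [-0.0365, -0.0013, 0.0002] drot [0.0032, -0.0489, -0.0094]
```

Clean, no side load. Next leg to (-12,-28).

Request:
play_rows(
  targets=[
    {"delta_pos": [-0.0045,0.0005,0.0003],"delta_rot": [0.0005,-0.006,-0.0013],"claw": 25},
    {"delta_pos": [-0.0091,0.0003,0.0007],"delta_rot": [0.0009,-0.0121,-0.0026],"claw": 25},
    {"delta_pos": [-0.0136,0,0.0008],"delta_rot": [0.0012,-0.0182,-0.0037],"claw": 25},
    {"delta_pos": [-0.0182,-0.0003,0.0009],"delta_rot": [0.0016,-0.0244,-0.0049],"claw": 25},
    {"delta_pos": [-0.0228,-0.0005,0.0008],"delta_rot": [0.002,-0.0305,-0.006],"claw": 25},
    {"delta_pos": [-0.0274,-0.0008,0.0007],"delta_rot": [0.0024,-0.0367,-0.0071],"claw": 25},
    {"delta_pos": [-0.032,-0.001,0.0005],"delta_rot": [0.0028,-0.0428,-0.0082],"claw": 25},
    {"delta_pos": [-0.0365,-0.0013,0.0002],"delta_rot": [0.0032,-0.0489,-0.0094],"claw": 25},
    {"delta_pos": [-0.0365,-0.0013,0.0002],"delta_rot": [0.0032,-0.0489,-0.0094],"claw": 25},
    {"delta_pos": [-0.0365,-0.0013,0.0002],"delta_rot": [0.0032,-0.0489,-0.0094],"claw": 25},
  ],
)

```text
time: 20.9
eef_pos: [0.5424, -0.2917, 0.2323]
tcp_rot: [0.549, 0.539, -0.419, 0.482]
contact_force: [1.9, -0.5, -0.8]
opening: 0.347
```

```bash
python3 - <<'E'
from gate import *
where()
for p in((-12,-28),(-12,-35),(-12,-42),(-12,-49),(-12,-56)):dl(*p,YAW,over=.008)
E
```

```text
t 20.9 gate xy [-12.4 -28. ] len 0.225 F console [ 1.8 -0.6 -0.8] op 0.347 tooldir [-0.078 -0.183  0.98 ] q [-0.73  0.2   1.73  0.19  1.29 -0.84]
(-12, -28) dpos [0.0006, 0.0, 0.0] drot [-0.0001, -0.0001, 0.0001]
(-12, -35) dpos [0.0014, -0.0101, -0.0021] drot [0.0141, 0.001, 0.0002]
(-12, -42) dpos [0.0022, -0.02, -0.0046] drot [0.0279, 0.0021, 0.0003]
(-12, -49) dpos [0.003, -0.0294, -0.0075] drot [0.0415, 0.0033, 0.0003]
(-12, -56) dpos [0.0038, -0.0385, -0.0106] drot [0.0547, 0.0044, 0.0005]
```

Request:
play_rows(
  targets=[
    {"delta_pos": [0.001,-0.005,-0.001],"delta_rot": [0.007,0.0005,0],"claw": 25},
    {"delta_pos": [0.0014,-0.0101,-0.0021],"delta_rot": [0.0141,0.001,0.0002],"claw": 25},
    {"delta_pos": [0.0018,-0.015,-0.0033],"delta_rot": [0.021,0.0015,0.0002],"claw": 25},
    {"delta_pos": [0.0022,-0.02,-0.0046],"delta_rot": [0.0279,0.0021,0.0003],"claw": 25},
    {"delta_pos": [0.0026,-0.0247,-0.006],"delta_rot": [0.0347,0.0027,0.0003],"claw": 25},
    {"delta_pos": [0.003,-0.0294,-0.0075],"delta_rot": [0.0415,0.0033,0.0003],"claw": 25},
    {"delta_pos": [0.0034,-0.034,-0.009],"delta_rot": [0.048,0.0038,0.0004],"claw": 25},
    {"delta_pos": [0.0038,-0.0385,-0.0106],"delta_rot": [0.0547,0.0044,0.0005],"claw": 25},
    {"delta_pos": [0.0038,-0.0385,-0.0106],"delta_rot": [0.0547,0.0044,0.0005],"claw": 25},
    {"delta_pos": [0.0038,-0.0385,-0.0106],"delta_rot": [0.0547,0.0044,0.0005],"claw": 25},
  ],
)

```text
time: 21.73
eef_pos: [0.5461, -0.3308, 0.2213]
tcp_rot: [0.585, 0.577, -0.375, 0.43]
contact_force: [1.1, -0.5, 0.3]
opening: 0.35
```

```bash
python3 - <<'E'
from gate import *
where()
for p in((-12,-56),(-5,-56),(2,-56),(9,-56),(16,-56),(23,-56),(30,-56),(34,-56),(36,-56)):dl(*p,YAW,over=.008)
E
```

```text
t 21.7333 gate xy [-12.1 -56.6] len 0.2249 F console [ 1.1 -0.6  0.3] op 0.35 tooldir [-0.075 -0.349  0.934] q [-0.8   0.32  1.62  0.29  1.43 -0.93]
(-12, -56) dpos [0.0001, 0.0007, 0.0003] drot [-0.0, -0.0001, 0.0002]
(-5, -56) dpos [0.0103, 0.0011, 0.0008] drot [-0.0008, 0.0129, 0.005]
(2, -56) dpos [0.0204, 0.0017, 0.0009] drot [-0.0016, 0.0259, 0.0099]
(9, -56) dpos [0.0306, 0.0024, 0.0006] drot [-0.0024, 0.0389, 0.0147]
(16, -56) dpos [0.0406, 0.0033, -0.0001] drot [-0.0032, 0.0518, 0.0196]
(23, -56) dpos [0.0505, 0.0044, -0.0013] drot [-0.004, 0.0646, 0.0244]
(30, -56) dpos [0.0603, 0.0055, -0.0028] drot [-0.0048, 0.0773, 0.0291]
(34, -56) dpos [0.0657, 0.0063, -0.0038] drot [-0.0052, 0.0844, 0.0318]
(36, -56) dpos [0.0684, 0.0066, -0.0044] drot [-0.0054, 0.088, 0.0331]
```

Request:
play_rows(
  targets=[
    {"delta_pos": [0.005,0.0009,0.0006],"delta_rot": [-0.0004,0.0065,0.0025],"claw": 25},
    {"delta_pos": [0.0103,0.0011,0.0008],"delta_rot": [-0.0008,0.0129,0.005],"claw": 25},
    {"delta_pos": [0.0153,0.0014,0.0009],"delta_rot": [-0.0012,0.0194,0.0075],"claw": 25},
    {"delta_pos": [0.0204,0.0017,0.0009],"delta_rot": [-0.0016,0.0259,0.0099],"claw": 25},
    {"delta_pos": [0.0255,0.002,0.0008],"delta_rot": [-0.002,0.0324,0.0123],"claw": 25},
    {"delta_pos": [0.0306,0.0024,0.0006],"delta_rot": [-0.0024,0.0389,0.0147],"claw": 25},
    {"delta_pos": [0.0356,0.0028,0.0003],"delta_rot": [-0.0028,0.0454,0.0172],"claw": 25},
    {"delta_pos": [0.0406,0.0033,-0.0001],"delta_rot": [-0.0032,0.0518,0.0196],"claw": 25},
    {"delta_pos": [0.0456,0.0038,-0.0007],"delta_rot": [-0.0036,0.0582,0.022],"claw": 25},
    {"delta_pos": [0.0505,0.0044,-0.0013],"delta_rot": [-0.004,0.0646,0.0244],"claw": 25},
    {"delta_pos": [0.0554,0.0049,-0.002],"delta_rot": [-0.0044,0.071,0.0268],"claw": 25},
    {"delta_pos": [0.0603,0.0055,-0.0028],"delta_rot": [-0.0048,0.0773,0.0291],"claw": 25},
    {"delta_pos": [0.0657,0.0063,-0.0038],"delta_rot": [-0.0052,0.0844,0.0318],"claw": 25},
    {"delta_pos": [0.0657,0.0063,-0.0038],"delta_rot": [-0.0052,0.0844,0.0318],"claw": 25},
    {"delta_pos": [0.0657,0.0063,-0.0038],"delta_rot": [-0.0052,0.0844,0.0318],"claw": 25},
  ],
)

```text
time: 22.98
eef_pos: [0.6123, -0.3244, 0.2173]
tcp_rot: [0.497, 0.654, -0.432, 0.373]
contact_force: [0.9, -2.4, -0.9]
opening: 0.352
```

```bash
python3 - <<'E'
from gate import *
where()
for p in((34,-56),(36,-56),(37,-56)):dl(*p,YAW,over=.008)
E
```

```text
t 22.9833 gate xy [ 34.4 -55.9] len 0.2249 F console [ 0.7 -2.5 -0.9] op 0.352 tooldir [ 0.208 -0.342  0.916] q [-0.67  0.54  1.34  0.12  1.65 -0.79]
(34, -56) dpos [-0.0005, -0.0002, 0.0002] drot [-0.0, 0.0, -0.0002]
(36, -56) dpos [0.0022, 0.0002, -0.0004] drot [-0.0003, 0.0036, 0.0011]
(37, -56) dpos [0.0035, 0.0004, -0.0007] drot [-0.0004, 0.0053, 0.0018]
```

Request:
play_rows(
  targets=[
    {"delta_pos": [0.002,0.0002,-0.0004],"delta_rot": [0,0.0036,0.001],"claw": 25},
    {"delta_pos": [0.004,0.0004,-0.0007],"delta_rot": [0,0.0053,0.0018],"claw": 25},
    {"delta_pos": [0.004,0.0004,-0.0007],"delta_rot": [0,0.0053,0.0018],"claw": 25},
    {"delta_pos": [0.004,0.0004,-0.0007],"delta_rot": [0,0.0053,0.0018],"claw": 25},
  ],
)

```text
time: 23.32
eef_pos: [0.6133, -0.3244, 0.2168]
tcp_rot: [0.49, 0.661, -0.436, 0.365]
contact_force: [-9.1, -1.8, 1.6]
opening: 0.343
```

```bash
python3 - <<'E'
from gate import *
where()
E
```

```text
t 23.3167 gate xy [ 35.1 -56.1] len 0.2246 F console [-9.2 -1.3  1.6] op 0.343 tooldir [ 0.234 -0.344  0.91 ] q [-0.67  0.56  1.32  0.1   1.68 -0.78]
```

Request:
play_rows(
  targets=[
    {"delta_pos": [0,0,0],"delta_rot": [0,0,0],"claw": 62},
    {"delta_pos": [0,0,0],"delta_rot": [0,0,0],"claw": 62},
    {"delta_pos": [0,0,0],"delta_rot": [0,0,0],"claw": 62},
    {"delta_pos": [0,0,0],"delta_rot": [0,0,0],"claw": 62},
    {"delta_pos": [0,0,0],"delta_rot": [0,0,0],"claw": 62},
    {"delta_pos": [0,0,0],"delta_rot": [0,0,0],"claw": 62},
    {"delta_pos": [0.005,-0.007,0.018],"delta_rot": [0,0,0],"claw": 62},
    {"delta_pos": [0.011,-0.016,0.045],"delta_rot": [0,0,0],"claw": 62},
    {"delta_pos": [0.02,-0.03,0.08],"delta_rot": [0,0,0],"claw": 62},
    {"delta_pos": [0.025,-0.035,0.12],"delta_rot": [0,0,0],"claw": 62},
    {"delta_pos": [0.02,-0.03,0.16],"delta_rot": [0,0,0],"claw": 62},
    {"delta_pos": [-0.05,0.14,0.17],"delta_rot": [0,0,0],"claw": 62},
    {"delta_pos": [-0.05,0.14,0.17],"delta_rot": [0,0,0],"claw": 62},
    {"delta_pos": [-0.05,0.29,0.17],"delta_rot": [0,0,0],"claw": 62},
    {"delta_pos": [-0.05,0.29,0.17],"delta_rot": [0,0,0],"claw": 62},
    {"delta_pos": [-0.05,0.29,0.17],"delta_rot": [0,0,0],"claw": 62},
    {"delta_pos": [-0.05,0.29,0.17],"delta_rot": [0,0,0],"claw": 62},
    {"delta_pos": [-0.05,0.29,0.17],"delta_rot": [0,0,0],"claw": 62},
    {"delta_pos": [-0.05,0.29,0.17],"delta_rot": [0,0,0],"claw": 62},
  ],
)

```text
time: 24.9
eef_pos: [0.5626, -0.0319, 0.3872]
tcp_rot: [0.49, 0.661, -0.436, 0.365]
contact_force: [0.7, 0.2, -0.4]
opening: 0.728
```

```bash
python3 - <<'E'
from gate import *
where()
S=ctrl.read_camera('side');t=ctrl.read_camera('top')
c=np.zeros((440,800,3),np.uint8)
c[:330,:400]=cv2.resize(t[178:244,288:368],None,fx=5,fy=5,interpolation=cv2.INTER_CUBIC)
c[:,400:]=cv2.resize(S[150:315,180:330],(400,440),interpolation=cv2.INTER_CUBIC)
cv2.imwrite('pics/a7.png',c)
for n,im in(('top',t),('side',S)):
    m=cv2.inRange(cv2.cvtColor(im,cv2.COLOR_BGR2HSV),(0,170,90),(6,255,255));k,_,st,ce=cv2.connectedComponentsWithStats(m)
    print(n,[(st[i][:5].tolist(),ce[i].round(1).tolist()) for i in range(1,k) if 4<st[i][4]<300 and 270<ce[i][0]<370 and 190<ce[i][1]<280],[proj(n,[knob(x,-56)[0]]).round(1).tolist() for x in(32,34,36)])
E
```

```text
t 24.9 gate xy [ 6.2 87. ] len 0.4349 F console [ 0.8  0.1 -0.4] op 0.728 tooldir [ 0.233 -0.344  0.91 ] q [-0.33  0.12  1.57  0.24  1.81 -0.42]
top [] [[[358.3, 188.7]], [[358.1, 187.9]], [[357.9, 187.0]]]
side [([313, 238, 9, 7, 48], [316.9, 241.1])] [[[316.1, 243.5]], [[316.7, 243.2]], [[317.3, 242.9]]]
```

View pics/a7.png

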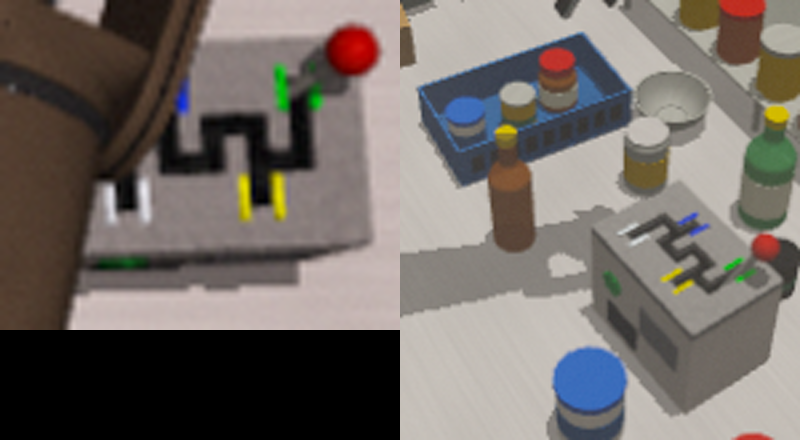

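The knob sits at top crop (352,50), i.e. image (358,187.6), which matches the predicted fully-home position (358.1,187.9). Tub, tin and bystanders are standing.

```bash
python3 -c "
from plant import ctrl
print(ctrl.sign_off())"
```

```text
the job is handed in; nothing more can be done
None
```

The job is handed in at about 25 s of the 72 s allowed; `ctrl.sign_off()` reports no verdict, so what follows is from my own checks.

- **Tub and tin:** I gripped each on the console, lowered it until the wrist felt the crate floor (about 13–15 N), then let go. The last picture shows both upright in the crate, with the jam jar still standing beside them.
- **Lever:** I moved the red knob through the gate to the green slot at (34, -56) and pressed it against the end stop with about 9 N. I then let go and backed off along the stem.
- **Lever check after letting go:** The knob was within 1 px of the fully home position in the top view. In the side view the column matched and the row was 2 px off. That fits the side view's earlier row offset, where the colour mask catches mainly the lit top of the ball. At the stop the arm's own position read about 1 mm past nominal, within calibration error.
- **Bystanders:** The syrup, peas, bowl, oil, black tin and larger tub all look undisturbed in the last picture. I did not check the carton and paste jar there, as they were out of the crop or cut off, but the arm did not go near them. The robot is touching nothing.

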